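Find the rocking cover of the cool block and press it home

TASK

One of the four white covers on the blue cool block has not been pressed home. Press the covers on the pad at one end, one after another, until you find the one that rocks and tip it, then press that cover in the middle until it is fully seated. Do not lift or hammer any cover, leave all four seated, and do not disturb the tape roll, the needle holder or the gauze packet.

Things in the scene. Friction and masses are not known exactly. Their poses are not given: they have to be found in the camera images.
- block: blue cool block, fixed, 230 mm long (x), 144 mm wide (y), top face 50 mm above the origin (centre of its underside, 0 to 0.45 rad yaw either way; x away from the robot, z up). Four wells, at 50 mm either side in x and 32 mm either side in y, each with its own cover; which cover closes which well varies.
- cover_a: one of four identical white covers, 80 mm long (x, as the block's x), 46 wide (y), 8 thick; origin in the middle of its underside, z up. On its top three grey finger pads, 14 mm across: one in the middle, one 30 mm to either side in x; pad tops 10 mm above the origin. Seated: origin 52 mm above the block's underside, level, rigid.
- cover_b: one of four identical white covers, 80 mm long (x, as the block's x), 46 wide (y), 8 thick; origin in the middle of its underside, z up. On its top three grey finger pads, 14 mm across: one in the middle, one 30 mm to either side in x; pad tops 10 mm above the origin. Seated: origin 52 mm above the block's underside, level, rigid.
- cover_c: one of four identical white covers, 80 mm long (x, as the block's x), 46 wide (y), 8 thick; origin in the middle of its underside, z up. On its top three grey finger pads, 14 mm across: one in the middle, one 30 mm to either side in x; pad tops 10 mm above the origin. Seated: origin 52 mm above the block's underside, level, rigid.
- cover_d: one of four identical white covers, 80 mm long (x, as the block's x), 46 wide (y), 8 thick; origin in the middle of its underside, z up. On its top three grey finger pads, 14 mm across: one in the middle, one 30 mm to either side in x; pad tops 10 mm above the origin. Seated: origin 52 mm above the block's underside, level, rigid.
- tape_roll: roll of white paper tape lying flat, 48 mm across, 25 mm high, loose; origin at the centre of its underside
- needle_holder: ivory plastic needle holder standing on its flange, 31 mm across, 54 mm high, loose; origin at the centre of its underside
- gauze_pack: flat gauze packet, 62 x 63 x 8 mm, loose; origin at the centre of its underside
- block_top (a point): centre of the block's top face, 50 mm above its underside. An unseated cover stands level on its gasket, about 5 mm above seated, and rocks about its y: 1 to 2 N on an end pad tips it 0.13 rad, till that end meets the collar; released, it springs level. A press of about 9 N or more on its middle pad slides it home to a hard stop, where it stays and rocks no more.

How it is judged (in metres and radians):
On the way, in this order (a step that is already met when the one before it is completed fails the run):
1. a cover pressed at its end has been tipped by more than 0.08 rad, so the rocking one is found (angle between any of cover_a, cover_b, cover_c, cover_d's own z axis and vertical above 0.08 rad and contact force between the fingers and anything else above 0.3 N), for 0.05 s.
2. all four covers are seated and level (z of each of cover_a, cover_b, cover_c, cover_d in the frame of block below 0.0538 m and angle between each of cover_a, cover_b, cover_c, cover_d's own z axis and vertical below 0.04 rad), for 0.2 s.
At the end, for the whole second after the job is handed in: every one of the four covers is home (its underside less than 53.8 mm above the block's underside; 52 mm is fully seated) and level within 0.04 rad; the tape roll, needle holder and gauze packet are at rest (all of step 2 and linear speed of each of tape_roll, needle_holder, gauze_pack below 0.02 m/s); the robot touches nothing.
It fails at once if a cover is lifted, more than 5 mm above where an unseated cover stands (z of any of cover_a, cover_b, cover_c, cover_d in the frame of block above 0.0625 m).
It fails at once if a cover is hit or pressed with more than 45 N (contact force between any of cover_a, cover_b, cover_c, cover_d and the fingers above 45 N or contact force between any of cover_a, cover_b, cover_c, cover_d and the arm above 45 N).
It fails at once if the roll of paper tape is moved by more than 15 mm (distance of tape_roll from where it was at the start of the episode above 0.015 m).
It fails at once if the needle holder is moved by more than 15 mm (distance of needle_holder from where it was at the start of the episode above 0.015 m).
It fails at once if the gauze packet is moved by more than 15 mm (distance of gauze_pack from where it was at the start of the episode above 0.015 m).
It also fails if it takes over 51 s, if anything falls off the work surface, if the arm or the gripper's body presses on something with over 40 N, if the wrist force passes 120 N, or if a joint passes its speed limit or range.

ROBOT

A 7-joint arm with a two-finger parallel gripper is mounted at the origin on a cart in front of the work surface, level with it; the furniture and walls round the work are solid. World frame = base frame: x ahead of the robot, y to its left, z up, the work surface at z = 0. Lengths are in mm, angles in rad, forces in N, time in s.
With the tool pointing down it reaches from about 400 to 875 mm from the base axis. Payload 4.4 kg.
Tool frame: the origin (TCP) lies between the finger pads; the fingertips stand 11 mm ahead of it and the grasp point (between the pads) lies 8 mm behind it; y points along the fingers, x is the direction in which the jaws open and shut, and the axes are right-handed (so a half turn about y gives the same grasp; the last joint's range is limited). The gripper opens to 85 mm and grips with 20 to 120 N. Pads are 22 mm wide; open, the fingers measure 114 mm over their backs; the gripper's body (76 mm by 85 mm) begins 54 mm behind the grasp point. The pads swing forward as they close: fully open they stand 13 mm farther back than shut.
Start: joints at [-1.194, 0.628, 0.038, 1.517, -0.027, 0.996, -0.02], TCP at [278.486, 587.336, 242.313] pointing down, gripper open.
Joint ranges: [-3.06, 3.06], [-0.37, 2.12], [-1.25, 1.32], [0.18, 2.47], [-1.1, 4.24], [0.23, 1.98], [-2.94, 2.94]. Speed limits (rad/s): [2.57, 2.57, 3.14, 3.14, 3.14, 3.14, 3.14].

INTERFACE

Orientations are given as [roll, pitch, yaw] about the fixed x, y, z axes, in that order (R = Rz(yaw) Ry(pitch) Rx(roll)).
In Python, from cell import * gives the robot as it stands.
- The arm moves only by the shell command python3 -m jog 'ROWS'. ROWS is JSON, a list of rows, each an object of numbers: "x", "y", "z": the shift along the tool's x, y, z in mm; "ax", "ay", "az": the turn, a rotation vector about the tool's x, y, z in rad; "grip": the finger opening in mm, from 0 to 85.4. In form: [{"x": .., "y": .., "z": .., "ax": .., "ay": .., "az": .., "grip": ..}, ...]. A call has 1 to 5 rows; each row is the pose to reach, as a shift and turn from the pose commanded when the call began, along the tool's axes at that moment; what a row does not reach only later rows make up. A row lasts 1/10 s, in which the tool goes at most 50 mm and 8.59 degrees, less where a joint would pass 70% of its speed; a pose out of reach is approached as far as the arm can. A call with a gripper value outside its range is refused whole. The fingers move at their own pace and stop on an object; the grip force is fixed at half the most. Time passes only in rows, so rows that repeat a pose let the fingers close. It gives the time, the measured TCP pose, the force and the opening at its end, in the units of the state.
- read_state(): the state, without advancing time (a new reading comes with each control period).
- get_image(name): name is "side" or "top" or "wrist"; returns a dict with "color" (480x640x3 uint8, red, green, blue), "vfov" (degrees; the focal length in pixels is half the picture's height over the tangent of half this angle, whatever the lens; pixels are square), "cx", "cy" (the principal point, pixels), "camera_from_world" (4x4, takes a point from world to camera coordinates). Camera axes: x right, y down, z forward; pixel columns grow to the right and rows downward; lengths in mm; the calibration is good to about 2 mm. A picture is of the moment at which its call begins. There is no depth.
- finish_job(): hands the job in, once; it reports no verdict.
The state is a dict: "clock": time; "qpos": joint angles; "qd": joint speeds; "tau": joint torques, N m; "eef_pos": TCP position; "tool_rot": TCP orientation; "force": force on the tool from outside, world axes, zero at the start; "torque": the same for the moment, N m; "width": finger opening in mm.
Only numpy, scipy, OpenCV 4.12 (cv2) and the standard library are available. Lean on these libraries where they do the work, as an engineer would, in place of code of your own. Each camera call takes 0.05 s, during which the arm holds its last target.

## Working session

There is one attempt and no reset: what is moved stays moved. The work goes in short steps, Python scripts to look and compute and a shell command to move; the robot and the scene stay as the last step left them, time stands still between calls to the robot, and variables do not carry over. Pictures are saved under pics/ and viewed, and the job is handed in when it is done.

```bash
mkdir -p pics; python3 - <<'E'
from cell import *
import cv2
s=read_state();print({k:s[k] for k in('clock','eef_pos','tool_rot','force','width')})
for n in('side','top','wrist'):
    d=get_image(n);cv2.imwrite(f'pics/{n}0.png',d['color'][:,:,::-1]);print(n,d['vfov'],d['cx'],d['cy'],d['camera_from_world'])
E
```

```text
{'clock': 0.0, 'eef_pos': array([278.17598346, 586.77102709, 241.37687203]), 'tool_rot': array([-1.57078364,  0.00194518,  1.12805443]), 'force': array([0.35049563, 0.49341995, 0.06716849]), 'width': 85.39536608165257}
side 50.54457813197801 312.2781966013281 238.42559879880892 [[ 9.04841504e-01 -4.25627154e-01 -1.01675231e-02 -3.74652851e+02]
 [-1.89800093e-01 -3.81889133e-01 -9.04509046e-01  2.24127601e+02]
 [ 3.81100744e-01  8.20367123e-01 -4.26333211e-01  5.04832448e+02]
 [ 0.00000000e+00  0.00000000e+00  0.00000000e+00  1.00000000e+00]]
top 45.03866957540343 314.52434816714964 238.45065227128782 [[-1.00585658e-02 -9.99827954e-01  1.55848575e-02  1.89791004e+02]
 [-9.90918094e-01  7.87652179e-03 -1.34235951e-01  4.85118823e+02]
 [ 1.34090102e-01 -1.67935385e-02 -9.90826837e-01  8.68942517e+02]
 [ 0.00000000e+00  0.00000000e+00  0.00000000e+00  1.00000000e+00]]
wrist 65.1915336698154 321.92728881398574 242.3254458090031 [[ 4.28270353e-01  9.03649609e-01 -1.37424177e-03 -6.49315929e+02]
 [ 8.57801119e-01 -4.06061989e-01  3.15104587e-01 -4.14169126e+01]
 [ 2.84186110e-01 -1.36128779e-01 -9.49055957e-01  3.81450357e+02]
 [ 0.00000000e+00  0.00000000e+00  0.00000000e+00  1.00000000e+00]]
```

View pics/side0.png

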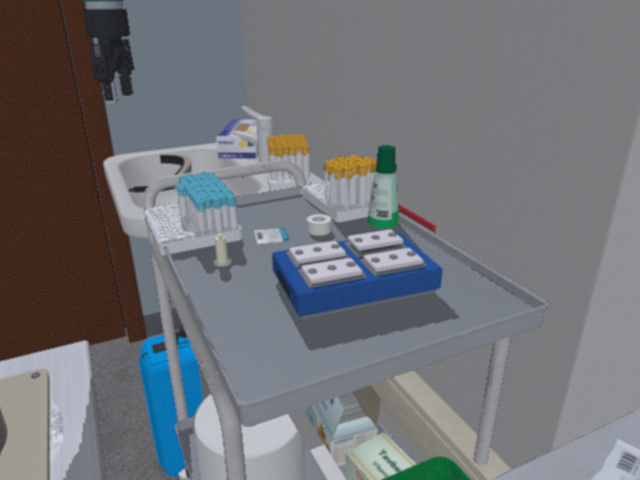

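View pics/top0.png

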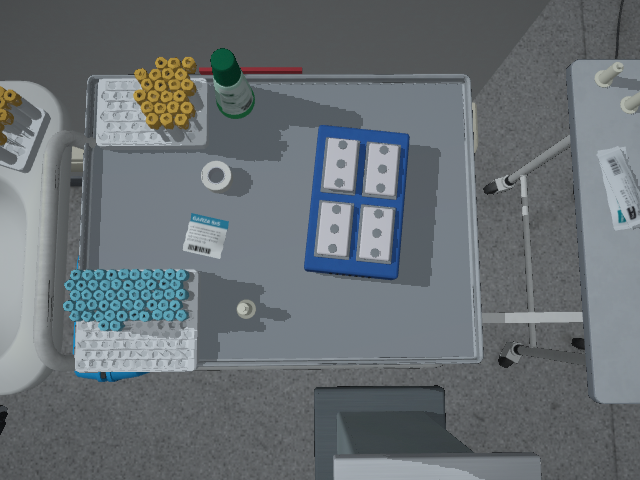

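View pics/wrist0.png

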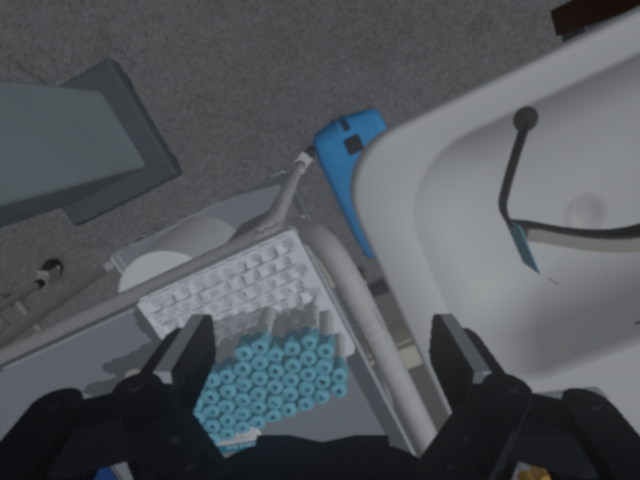

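```bash
cat > h.py <<'E'
import cv2,numpy as np
from cell import *
def blobs(d,roi,thr=150,amin=20,amax=400):
    x0,x1,y0,y1=roi
    im=d['color'].astype(int)
    blue=((im[:,:,2]>im[:,:,0]+50)).astype(np.uint8)
    white=((im.min(2)>thr)).astype(np.uint8)
    m=np.zeros_like(white);m[y0:y1,x0:x1]=white[y0:y1,x0:x1]
    cs,h=cv2.findContours(m,cv2.RETR_CCOMP,cv2.CHAIN_APPROX_NONE)
    out=[]
    for c,hh in zip(cs,h[0]):
        a=cv2.contourArea(c)
        if hh[3]>=0 and amin<a<amax:
            mo=cv2.moments(c);out.append((mo['m10']/mo['m00'],mo['m01']/mo['m00'],a))
    return out
def ray(d,u,v):
    f=240/np.tan(np.radians(d['vfov'])/2);T=d['camera_from_world']
    R,t=T[:3,:3],T[:3,3]
    r=R.T@np.array([(u-d['cx'])/f,(v-d['cy'])/f,1]);return -R.T@t,r
def onz(d,u,v,z):
    o,r=ray(d,u,v);return o+r*(z-o[2])/r[2]
def proj(d,p):
    f=240/np.tan(np.radians(d['vfov'])/2);T=d['camera_from_world']
    c=T[:3,:3]@p+T[:3,3];return c[0]/c[2]*f+d['cx'],c[1]/c[2]*f+d['cy']
E
python3 - <<'E'
from h import *
dt=get_image('top');ds=get_image('side')
for d,roi in((dt,(305,410,125,280)),(ds,(270,440,225,300))):
    for thr in(140,):
        b=blobs(d,roi,thr,10)
        for u,v,a in b: print(round(u,1),round(v,1),a,onz(d,u,v,62).round(1))
        print()
for nm,u,v,z in(('tape',216,176,25),('gauze',206,235,8),('needle',246,309,54)):print(nm,onz(dt,u,v,z).round(0))
# block blue outline
im=dt['color'].astype(int);m=((im[:,:,2]>im[:,:,0]+60)).astype(np.uint8);m[:,:290]=0;m[:120]=0;m[300:]=0;m[:,430:]=0
c=max(cv2.findContours(m,0,1)[0],key=cv2.contourArea);r=cv2.minAreaRect(c);print(r,onz(dt,*r[0],50))
im=cv2.resize(ds['color'][220:320,265:445,::-1],None,fx=4,fy=4,interpolation=cv2.INTER_CUBIC);cv2.imwrite('pics/sz.png',im)
E
```

```text
374.5 252.4 77.5 [460.8  96.2  62. ]
376.4 232.7 83.5 [490.6  92.6  62. ]
378.5 213.2 82.5 [520.5  88.7  62. ]
332.1 247.9 76.0 [468.1 159.7  62. ]
334.0 228.4 77.0 [497.7 156.5  62. ]
336.1 208.8 81.0 [527.6 152.8  62. ]
380.3 187.6 78.0 [560.   85.1  62. ]
382.1 168.6 77.5 [589.6  81.5  62. ]
383.7 149.5 72.0 [619.7  78.3  62. ]
339.1 182.4 80.5 [568.5 147.7  62. ]
341.0 163.4 79.5 [598.2 144.3  62. ]
342.3 144.4 77.0 [628.1 141.7  62. ]

312.0 270.7 42.0 [457.4  91.6  62. ]
331.4 267.4 39.5 [486.9  88.3  62. ]
374.6 259.6 38.5 [555.7  81.4  62. ]
392.9 256.5 36.0 [585.5  77.9  62. ]
298.9 251.8 34.0 [464.9 155.1  62. ]
317.0 248.9 31.0 [494.2 151.6  62. ]
358.2 239.7 31.5 [568.1 152.3  62. ]
375.1 236.8 30.5 [598.4 149.6  62. ]

tape [589. 340.  25.]
gauze [497. 358.   8.]
needle [379. 289.  54.]
((357.5293884277344, 201.38235473632812), (94.0155258178711, 145.6708984375), 5.906141757965088) [541.25159808 119.02748255  50.        ]
```

View pics/sz.png

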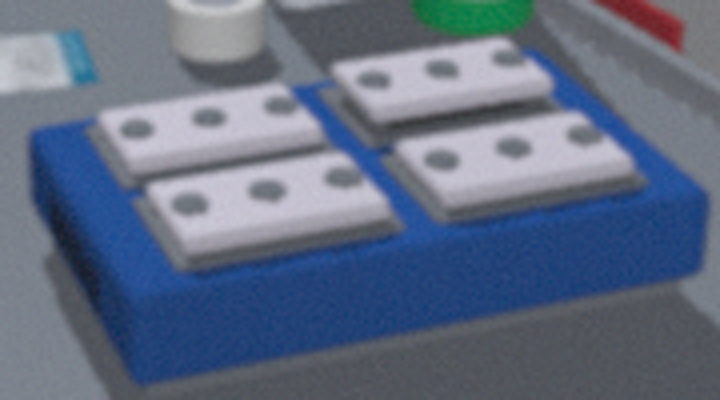

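```bash
python3 -m jog '[{"x":-25,"z":-41,"grip":0},{"x":-50,"z":-82,"grip":0},{"x":-75,"z":-122,"grip":0},{"x":-100,"z":-163,"grip":0},{"x":-125,"z":-204,"grip":0}]'; python3 -m jog '[{"x":-25,"z":-41,"grip":0},{"x":-50,"z":-82,"grip":0},{"x":-75,"z":-122,"grip":0},{"x":-100,"z":-163,"grip":0},{"x":-125,"z":-204,"grip":0}]'
```

```text
$[0]: bad value
$[0]: bad value
```

```bash
python3 -m jog '[{"x":-25,"y":0,"z":-41,"ax":0,"ay":0,"az":0,"grip":0},{"x":-50,"y":0,"z":-82,"ax":0,"ay":0,"az":0,"grip":0},{"x":-75,"y":0,"z":-122,"ax":0,"ay":0,"az":0,"grip":0},{"x":-100,"y":0,"z":-163,"ax":0,"ay":0,"az":0,"grip":0},{"x":-125,"y":0,"z":-204,"ax":0,"ay":0,"az":0,"grip":0}]'
```

```text
clock: 0.75
eef_pos: [410.0, 385.3, 242.4]
tool_rot: [-1.571, -0.0, 1.128]
force: [0.9, 1.3, -0.9]
width: 12.2
```

```bash
python3 -m jog '[{"x":-25,"y":0,"z":-41,"ax":0,"ay":-0.07,"az":0,"grip":0},{"x":-50,"y":0,"z":-82,"ax":0,"ay":-0.14,"az":0,"grip":0},{"x":-75,"y":0,"z":-122,"ax":0,"ay":-0.21,"az":0,"grip":0},{"x":-100,"y":0,"z":-163,"ax":0,"ay":-0.27,"az":0,"grip":0},{"x":-125,"y":0,"z":-204,"ax":0,"ay":-0.33,"az":0,"grip":0}]'
```

```text
clock: 1.25
eef_pos: [540.8, 184.9, 242.4]
tool_rot: [-1.571, -0.0, 1.461]
force: [0.3, 0.4, -0.3]
width: 0.4
```

```bash
python3 -m jog '[{"x":-20,"y":20,"z":-15,"ax":0,"ay":0,"az":0,"grip":0},{"x":-36,"y":50,"z":-29,"ax":0,"ay":0,"az":0,"grip":0},{"x":-36,"y":90,"z":-29,"ax":0,"ay":0,"az":0,"grip":0},{"x":-36,"y":130,"z":-29,"ax":0,"ay":0,"az":0,"grip":0},{"x":-36,"y":140,"z":-29,"ax":0,"ay":0,"az":0,"grip":0}]'
python3 - <<'E'
from h import *
dt=get_image('top');ds=get_image('side')
s=read_state();p=s['eef_pos'];print(p,s['force'])
for n,d in(('top',dt),('side',ds)):
    tip=np.array([p[0],p[1],p[2]-11]);print(n,proj(d,tip))
    x0,x1,y0,y1=(290,420,110,290) if n=='top' else (265,445,150,310)
    cv2.imwrite(f'pics/{n}1.png',cv2.resize(d['color'][y0:y1,x0:x1,::-1],None,fx=3,fy=3,interpolation=cv2.INTER_CUBIC))
E
```

```text
clock: 1.75
eef_pos: [561.8, 146.5, 98.4]
tool_rot: [-1.564, 0.003, 1.458]
force: [-1.6, -0.1, 0.1]
width: -0.1
[563.71179131 147.4142138  101.04900993] [0.9248474  0.14287571 0.43589405]
top (np.float64(340.40871504684753), np.float64(181.1641988625978))
side (np.float64(357.7513597956184), np.float64(225.3643697749617))
```

View pics/side1.png

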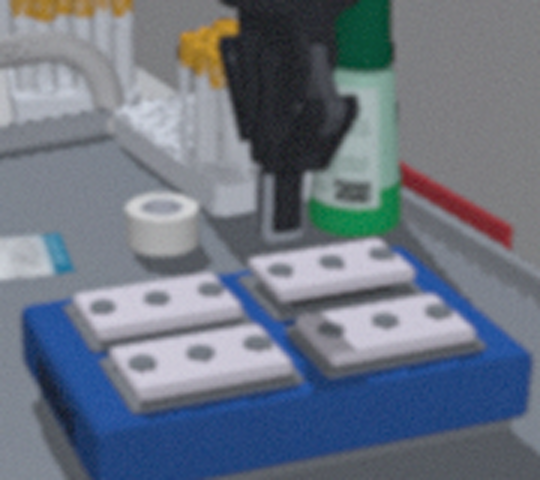

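View pics/top1.png

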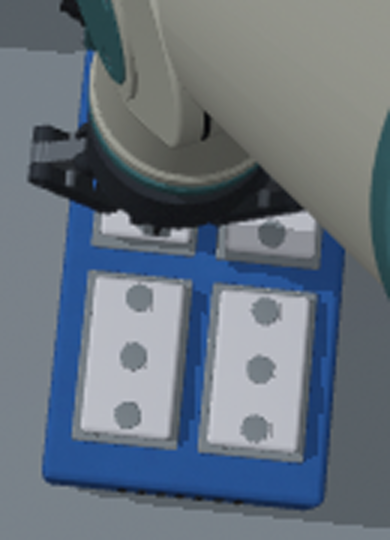

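```bash
python3 -m jog '[{"x":-1,"y":8,"z":-1,"ax":0,"ay":0,"az":0,"grip":0},{"x":-1,"y":16,"z":-1,"ax":0,"ay":0,"az":0,"grip":0},{"x":-1,"y":20,"z":-1,"ax":0,"ay":0,"az":0,"grip":0},{"x":-1,"y":21,"z":-1,"ax":0,"ay":0,"az":0,"grip":0},{"x":-1,"y":21,"z":-1,"ax":0,"ay":0,"az":0,"grip":0}]'
python3 -m jog '[{"x":0,"y":1,"z":0,"ax":0,"ay":0,"az":0,"grip":0},{"x":0,"y":2,"z":0,"ax":0,"ay":0,"az":0,"grip":0},{"x":0,"y":3,"z":0,"ax":0,"ay":0,"az":0,"grip":0},{"x":0,"y":3,"z":0,"ax":0,"ay":0,"az":0,"grip":0}]'
```

```text
clock: 2.35
eef_pos: [565.8, 146.6, 81.5]
tool_rot: [-1.571, -0.0, 1.458]
force: [-0.1, 0.5, 0.2]
width: -0.0
clock: 2.75
eef_pos: [565.6, 146.5, 78.2]
tool_rot: [-1.571, 0.0, 1.458]
force: [-1.6, -0.0, -0.3]
width: -0.3
```

```bash
python3 -m jog '[{"x":0,"y":1,"z":0,"ax":0,"ay":0,"az":0,"grip":0},{"x":0,"y":2,"z":0,"ax":0,"ay":0,"az":0,"grip":0},{"x":0,"y":2,"z":0,"ax":0,"ay":0,"az":0,"grip":0}]'
python3 -m jog '[{"x":0,"y":0.5,"z":0,"ax":0,"ay":0,"az":0,"grip":0},{"x":0,"y":1,"z":0,"ax":0,"ay":0,"az":0,"grip":0},{"x":0,"y":1,"z":0,"ax":0,"ay":0,"az":0,"grip":0}]'
cat > look.py <<'E'
import sys
from h import *
n=sys.argv[1];ds=get_image('side');s=read_state();print(s['eef_pos'],s['force'])
cv2.imwrite(f'pics/{n}.png',cv2.resize(ds['color'][200:310,265:445,::-1],None,fx=4,fy=4,interpolation=cv2.INTER_CUBIC))
E
python3 look.py s2
```

```text
clock: 3.05
eef_pos: [565.5, 146.5, 76.1]
tool_rot: [-1.57, 0.0, 1.458]
force: [-0.9, -1.0, 1.4]
width: -0.0
clock: 3.35
eef_pos: [565.5, 146.5, 75.2]
tool_rot: [-1.571, 0.0, 1.458]
force: [-1.4, 0.8, 0.8]
width: -0.0
[565.5358036  146.48841746  75.24988132] [-1.13684415 -0.86973933  0.68338088]
```

View pics/s2.png

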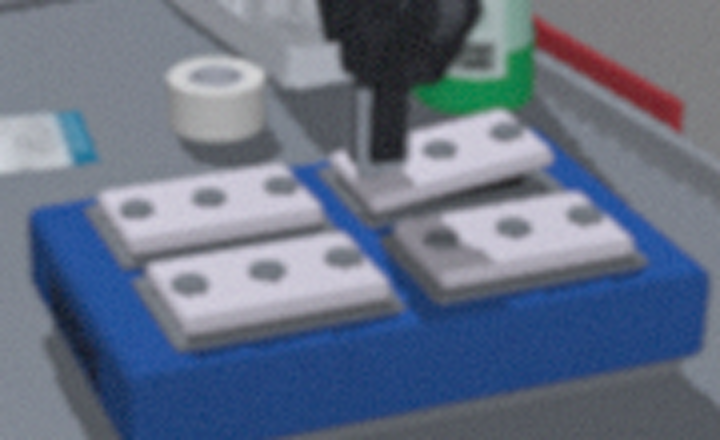

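The far-left cover is tipping under the finger: its near end is down at (375,175) and its far end is up at (510,125). I'll press a little further, until its end meets the collar.

```bash
python3 -m jog '[{"x":0,"y":0.5,"z":0,"ax":0,"ay":0,"az":0,"grip":0},{"x":0,"y":1,"z":0,"ax":0,"ay":0,"az":0,"grip":0},{"x":0,"y":1,"z":0,"ax":0,"ay":0,"az":0,"grip":0}]'
python3 -m jog '[{"x":0,"y":0.5,"z":0,"ax":0,"ay":0,"az":0,"grip":0},{"x":0,"y":1,"z":0,"ax":0,"ay":0,"az":0,"grip":0},{"x":0,"y":1,"z":0,"ax":0,"ay":0,"az":0,"grip":0}]'
python3 look.py s3
```

```text
clock: 3.7
eef_pos: [565.6, 146.6, 74.4]
tool_rot: [-1.571, -0.0, 1.458]
force: [-1.0, -0.9, 3.2]
width: -0.3
clock: 4.0
eef_pos: [565.6, 146.6, 74.0]
tool_rot: [-1.571, -0.0, 1.458]
force: [-2.3, -0.3, 8.2]
width: 0.0
[565.57123397 146.57540199  73.98920764] [-3.12802233  0.15114023  7.46789817]
```

View pics/s3.png

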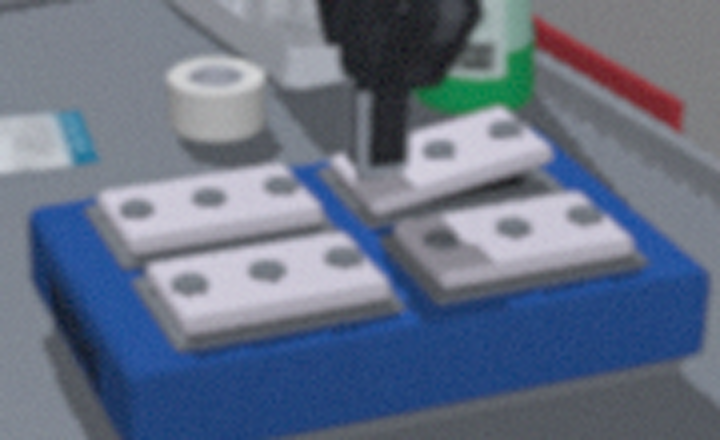

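The force rose to 8 N at the collar, so the tip is complete. Next I'll lift off and move to the middle pad.

```bash
python3 -m jog '[{"x":0,"y":-5,"z":0,"ax":0,"ay":0,"az":0,"grip":0},{"x":0,"y":-15,"z":0,"ax":0,"ay":0,"az":0,"grip":0},{"x":0,"y":-22,"z":0,"ax":0,"ay":0,"az":0,"grip":0},{"x":0,"y":-22,"z":-15,"ax":0,"ay":0,"az":0,"grip":0},{"x":0,"y":-22,"z":-30,"ax":0,"ay":0,"az":0,"grip":0}]'
python3 -m jog '[{"x":0,"y":0,"z":0,"ax":0,"ay":0,"az":0,"grip":0},{"x":0,"y":0,"z":0,"ax":0,"ay":0,"az":0,"grip":0}]'
python3 look.py s4
```

```text
clock: 4.55
eef_pos: [596.2, 143.3, 96.4]
tool_rot: [-1.572, -0.001, 1.458]
force: [0.7, 0.2, -1.0]
width: 0.3
clock: 4.75
eef_pos: [595.0, 143.0, 95.4]
tool_rot: [-1.57, 0.0, 1.458]
force: [-0.2, -0.9, -0.4]
width: -0.3
[594.54682859 143.18844871  95.29735337] [-0.28648715  0.07504143  0.17439328]
```

View pics/s4.png

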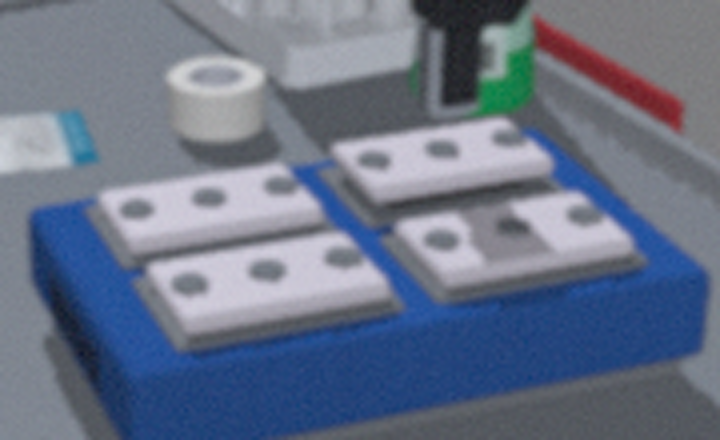

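```bash
python3 -m jog '[{"x":0,"y":5,"z":2,"ax":0,"ay":0,"az":0,"grip":0},{"x":0,"y":11,"z":2,"ax":0,"ay":0,"az":0,"grip":0},{"x":0,"y":15,"z":2,"ax":0,"ay":0,"az":0,"grip":0},{"x":0,"y":17,"z":2,"ax":0,"ay":0,"az":0,"grip":0},{"x":0,"y":18,"z":2,"ax":0,"ay":0,"az":0,"grip":0}]'
python3 -m jog '[{"x":0,"y":0.5,"z":0,"ax":0,"ay":0,"az":0,"grip":0},{"x":0,"y":1,"z":0,"ax":0,"ay":0,"az":0,"grip":0},{"x":0,"y":1.5,"z":0,"ax":0,"ay":0,"az":0,"grip":0},{"x":0,"y":1.5,"z":0,"ax":0,"ay":0,"az":0,"grip":0}]'
```

```text
clock: 5.3
eef_pos: [592.9, 143.3, 77.5]
tool_rot: [-1.57, 0.0, 1.458]
force: [-2.6, -0.3, 9.2]
width: -0.1
clock: 5.7
eef_pos: [593.0, 143.3, 76.5]
tool_rot: [-1.57, 0.0, 1.458]
force: [-2.8, -0.4, 8.3]
width: -0.0
```

```bash
python3 -m jog '[{"x":0,"y":0.5,"z":0,"ax":0,"ay":0,"az":0,"grip":0},{"x":0,"y":1,"z":0,"ax":0,"ay":0,"az":0,"grip":0},{"x":0,"y":1.5,"z":0,"ax":0,"ay":0,"az":0,"grip":0},{"x":0,"y":1.5,"z":0,"ax":0,"ay":0,"az":0,"grip":0}]'
python3 -m jog '[{"x":0,"y":0.5,"z":0,"ax":0,"ay":0,"az":0,"grip":0},{"x":0,"y":1,"z":0,"ax":0,"ay":0,"az":0,"grip":0},{"x":0,"y":1.5,"z":0,"ax":0,"ay":0,"az":0,"grip":0},{"x":0,"y":1.5,"z":0,"ax":0,"ay":0,"az":0,"grip":0}]'
```

```text
clock: 6.1
eef_pos: [592.9, 143.3, 75.0]
tool_rot: [-1.57, 0.0, 1.458]
force: [-2.8, 0.2, 8.0]
width: -0.1
clock: 6.5
eef_pos: [592.9, 143.3, 73.6]
tool_rot: [-1.57, 0.0, 1.458]
force: [-2.4, -0.7, 7.8]
width: 0.2
```

```bash
python3 -m jog '[{"x":0,"y":0.5,"z":0,"ax":0,"ay":0,"az":0,"grip":0},{"x":0,"y":1,"z":0,"ax":0,"ay":0,"az":0,"grip":0},{"x":0,"y":1.5,"z":0,"ax":0,"ay":0,"az":0,"grip":0},{"x":0,"y":1.5,"z":0,"ax":0,"ay":0,"az":0,"grip":0}]'
```

```text
clock: 6.9
eef_pos: [592.8, 143.4, 72.9]
tool_rot: [-1.57, 0.0, 1.458]
force: [-5.0, -1.2, 14.3]
width: 0.0
```

```bash
python3 -m jog '[{"x":0,"y":0.5,"z":0,"ax":0,"ay":0,"az":0,"grip":0},{"x":0,"y":1,"z":0,"ax":0,"ay":0,"az":0,"grip":0},{"x":0,"y":1,"z":0,"ax":0,"ay":0,"az":0,"grip":0}]'
python3 -m jog '[{"x":0,"y":-2,"z":0,"ax":0,"ay":0,"az":0,"grip":0},{"x":0,"y":-8,"z":0,"ax":0,"ay":0,"az":0,"grip":0},{"x":0,"y":-25,"z":0,"ax":0,"ay":0,"az":0,"grip":0},{"x":0,"y":-55,"z":0,"ax":0,"ay":0,"az":0,"grip":0},{"x":0,"y":-100,"z":0,"ax":0,"ay":0,"az":0,"grip":0}]'
python3 - <<'E'
from h import *
ds=get_image('side')
for u,v,a in blobs(ds,(270,440,225,300),140,10): print(round(u,1),round(v,1),a,onz(ds,u,v,62).round(1))
E
python3 look.py s5
```

```text
clock: 7.2
eef_pos: [592.9, 143.4, 72.8]
tool_rot: [-1.57, 0.0, 1.458]
force: [-6.5, -1.6, 20.9]
width: -0.3
clock: 7.7
eef_pos: [591.8, 142.9, 169.0]
tool_rot: [-1.566, 0.002, 1.458]
force: [0.2, 1.1, -0.3]
width: 0.0
312.0 270.8 39.0 [457.3  91.4  62. ]
331.4 267.4 38.5 [486.7  88.1  62. ]
375.1 259.6 33.5 [556.3  81.1  62. ]
393.1 256.6 33.5 [585.7  77.4  62. ]
298.6 251.8 29.0 [464.5 155.1  62. ]
317.0 249.0 30.0 [494.1 151.4  62. ]
358.0 242.4 30.0 [563.  143.8  62. ]
375.0 239.6 30.0 [592.6 140.4  62. ]
[597.53848951 144.37274537 176.01274947] [ 0.74247329  1.39169858 -0.59623442]
```

View pics/s5.png

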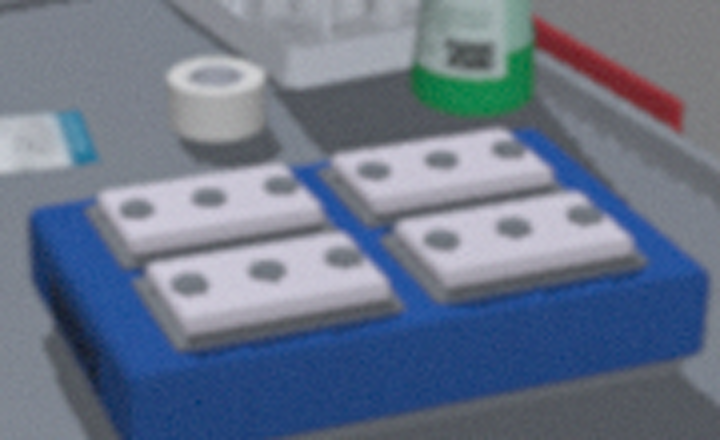

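The far-left cover now sits level with the other three. Its pads moved about 2.7 px lower in the picture and line up with the row in front.

```bash
python3 -m jog '[{"x":0,"y":0,"z":0,"ax":0,"ay":0,"az":0,"grip":0},{"x":0,"y":0,"z":0,"ax":0,"ay":0,"az":0,"grip":0},{"x":0,"y":0,"z":0,"ax":0,"ay":0,"az":0,"grip":0}]'
python3 -c "
from cell import *
print(finish_job())"
```

```text
clock: 8.1
eef_pos: [592.5, 143.1, 168.8]
tool_rot: [-1.568, 0.001, 1.458]
force: [-0.6, 0.5, 0.1]
width: 0.2
the job is handed in; nothing more can be done
None
```

I found the unseated cover, the far-left one on the block, and pressed it home. The job was handed in at about 8 s.

- **Finding it:** In the side picture this cover stood visibly higher than the others, so I tested it first. Its near end tipped under light force and met the collar at about 8 N. When released, it sprang level. I did not press the other three covers.
- **Seating it:** I pressed its middle pad. It slid about 4 mm at roughly 8 N to a hard stop, and I held it there at about 21 N, well under the 45 N limit.
- **Final checks:** In the last side picture, its pads are within about 1 mm of where they should be for a seated cover, and all four covers look level. The tape roll and gauze packet look unmoved. I did not look again at the needle holder, but the arm stayed well clear of it. The gripper was about 95 mm above the covers at hand-in.
- **Disagreement:** The side and top cameras differed by about 4–5 mm on pad positions. I took the average and then corrected by 2 mm from the picture before the middle press.

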